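# Set out the soldering place

### The arm

A 7-joint arm with a two-finger parallel gripper is mounted at the origin on the work surface. World frame = base frame: x ahead of the robot, y to its left, z up, the work surface at z = 0. Lengths are in m, angles in degrees, forces in N, time in s.
With the tool pointing down it reaches from about 0.4 to 0.9 m from the base axis. Payload 5.5 kg.
Tool frame: the origin (TCP) lies on the centre line of the jaws, within the pads' length; the fingertips stand 25 mm ahead of it and the grasp point (between the pads) lies 6 mm ahead of it; z points along the fingers, y is the line along which they close (so a half turn about z gives the same grasp; the last joint's range is limited). The gripper opens to 92 mm and grips with 3 to 60 N. Pads are 19 mm wide; open, the fingers measure 130 mm over their backs; the gripper's body (75 mm by 190 mm) begins 47 mm behind the grasp point.
Start: joints at [84.465, 28.699, -24.465, 88.831, 12.651, 65.22, -12.049], TCP at [0.229, -0.608, 0.252] pointing down, gripper open.
Joint ranges: [-164.97, 164.97], [-17.58, 116.51], [-87.97, 89.64], [11.32, 138.91], [-80.73, 260.73], [10.89, 115.49], [-147.41, 147.41]. Speed limits (degrees/s): [147.25, 147.25, 180, 180, 180, 180, 180].

### API

Orientations are given as a 3x3 rotation matrix whose columns are the frame's x, y, z axes.
In Python, from workcell import manip, vision, job, models gives the robot as it stands.
- The arm moves only by the shell command python3 -m inch 'ROWS' [FORCE]. ROWS is JSON, a list of rows, each an object of numbers: "dx", "dy", "dz": the shift along the tool's x, y, z in m; "rx", "ry", "rz": the turn, a rotation vector about the tool's x, y, z in rad; "fingers": the opening, from 0 (shut) to 1 (fully open). In form: [{"dx": .., "dy": .., "dz": .., "rx": .., "ry": .., "rz": .., "fingers": ..}, ...]. A call has 1 to 5 rows; each row is the pose to reach, as a shift and turn from the pose commanded when the call began, along the tool's axes at that moment; what a row does not reach only later rows make up. A row lasts 1/8 s, in which the tool goes at most 62.5 mm and 10.7 degrees, less where a joint would pass 70% of its speed; a pose out of reach is approached as far as the arm can. A call with a gripper value outside its range is refused whole. The fingers move at their own pace and stop on an object; FORCE is the grip in N (left out, the last holds). Time passes only in rows, so rows that repeat a pose let the fingers close. It gives the time, the measured TCP pose, the force, the opening and the grip force at its end, in the units of the state.
- manip.read_state(): the state, without advancing time (a new reading comes with each control period).
- vision.grab_frame(name): name is "scene" or "top" or "wrist"; returns a dict with "image" (420x560x3 uint8, red, green, blue), "camera_matrix" (3x3 intrinsics, pixels), "R" (3x3) and "t" (3): a world point X has camera coordinates R X + t. Camera axes: x right, y down, z forward; pixel columns grow to the right and rows downward; lengths in m; the calibration is good to about 2 mm. A picture is of the moment at which its call begins. There is no depth.
- job.sign_off(): hands the job in; it is judged then, once.
Trained networks look in a picture, given as the dict that the camera call returned (one of the last four; its "shot" number tells which), for a name from the list of things; names that differ only in an ending like _2 or _b are one class to them, and where a whole thing is asked for, a point or a joint stands for the part that bears it (a point fixed in the world has none). Each returns a list of dicts, best first, with "conf" (0 to 1); they miss things now and then, are a little off and sometimes report something else, mostly with a low value. They report only what shows in the picture. A call takes as long as a camera call.
- models.boxes_of(query, picture): "xyz" ([x, y, z] in m, in the coordinates of the camera as it stood for that picture, good to about 4 mm: the middle of the surface that is visible of it).
- models.trace(query, picture): "pixels" (420x560 bool, what is visible of it).
- models.spot_point(query, picture): "xyz" ([x, y, z] in m, in the coordinates of the camera as it stood for that picture, good to about 4 mm: a listed point, or the origin of a listed thing).
The state is a dict: "time": time; "q": joint angles; "joint_velocities": joint speeds; "effort": joint torques, N m; "tool_pos": TCP position; "orientation": TCP orientation; "contact_force": force on the tool from outside, world axes, zero at the start; "wrist_torque": the same for the moment, N m; "width": finger opening in m; "finger_force": force on a finger pad.
Only numpy, scipy, OpenCV 4.12 (cv2) and the standard library are available. Lean on these libraries where they do the work, as an engineer would, in place of code of your own. Each camera call takes 0.05 s, during which the arm holds its last target. There are 200 camera calls.

### The job

Set out the bench for soldering: lay the white firebrick flat on the middle of the turntable, then stand the copper collar on the middle of the brick, then set the steel weight centred on top of the collar to hold it down, knob up. Also stand the green-lidded flux jar on the bench midway between the turntable and the blue vise, in line with both; that can be done at any moment. Leave the amber jar and the pliers where they are.

Things in the scene. Friction and masses are not known exactly. Their poses are not given: they have to be found in the camera images.
- turntable: Soldering turntable, fixed to the bench (does not turn or move): a flat grey steel disc 130 mm across on a smaller foot, its top face 24 mm above the bench. Origin: centre of its underside, at bench level; its axes are parallel to the world's.
- vise: Small blue bench vise with two steel-faced jaws, fixed to the bench: about 102 mm long (x), 72 mm wide over its clamping bar (y), 75 mm high. Origin: centre of its round foot, at bench level; its x axis runs along the vise away from the screw handle, yaw varies. It stands 270 to 310 mm to one side (left or right) of the turntable, centre to centre, at nearly the same x.
- brick: White firebrick, 96 (x) x 60 (y) x 32 (z) mm, solid, lying flat; grip it across the 60 mm. Origin: centre of its underside.
- collar: Copper hexagonal collar, a short open six-sided tube: 44 mm across flats (about 51 mm across corners), 28 mm high, walls 4 mm, standing on its open end. Origin: on its axis, in the plane of its lower rim; its x axis points square through one flat, and the flats repeat every 60 degrees.
- weight: Dark steel hold-down weight: a disc 54 mm across and 12 mm thick with a knob 18 mm across rising from its middle, 42 mm high in all. Origin: centre of its underside.
- flux_jar: Flux jar: white plastic jar with a green lid, 48 mm across, 55 mm high, upright. Origin: centre of its underside.
- amber_jar: Bystander: amber jar with a black lid, 48 mm across, 55 mm high, upright. Origin: centre of its underside.
- pliers: Bystander: small pliers with red handles, about 108 x 44 mm, 12 mm thick, lying flat. Origin: under the pivot, at bench level; jaws towards its +x.

How it is judged:
By the outcome, as a careful person would: the job done as asked, in the order asked, and still so for the second after the job is handed in, with the robot touching nothing.
It also fails if it takes over 115 s, if anything falls off the work surface, if the arm or the gripper's body presses on something with over 40 N, if the wrist force passes 120 N, or if a joint passes its speed limit or range.

## Working session

There is one attempt and no reset: what is moved stays moved. The work goes in short steps, Python scripts to look and compute and a shell command to move; the robot and the scene stay as the last step left them, time stands still between calls to the robot, and variables do not carry over. Pictures are saved under pics/ and viewed, at most 14 in all, crops included, and the job is handed in when it is done.

```bash
ls; mkdir -p pics
cat > h.py <<'E'
import numpy as np, cv2
from workcell import manip, vision, job, models
N=["turntable","vise","brick","collar","weight","flux_jar","amber_jar","pliers"]
def w(p,x): return np.array(p["R"]).T@(np.array(x)-np.array(p["t"]))
def save(p,n): cv2.imwrite("pics/"+n+".png",cv2.cvtColor(p["image"],cv2.COLOR_RGB2BGR))
def ray(p,uv,z):
    K=np.array(p["camera_matrix"]);R=np.array(p["R"]);c=-R.T@np.array(p["t"])
    d=R.T@np.linalg.inv(K)@np.array([uv[0],uv[1],1.]); return c+d*(z-c[2])/d[2]
def proj(p,X):
    v=np.array(p["camera_matrix"])@(np.array(p["R"])@np.array(X)+np.array(p["t"])); return v[:2]/v[2]
E
python3 - <<'E'
from h import *
np.set_printoptions(precision=4,suppress=True)
for c in ("top","scene"):
    p=vision.grab_frame(c); save(p,c+"0")
    print(c,"cam at",-np.array(p["R"]).T@np.array(p["t"]))
    for n in N:
        print(n,[(round(d["conf"],2),w(p,d["xyz"])) for d in models.spot_point(n,p)[:2]])
s=manip.read_state();print(s["tool_pos"],s["orientation"],s["width"],s["time"])
E
```

```text
pics
top cam at [ 0.3002 -0.0196  1.1875]
turntable [(0.62, array([ 0.6191, -0.1119,  0.0004])), (0.46, array([ 0.456 ,  0.07  , -0.0018]))]
vise [(0.78, array([0.6121, 0.1651, 0.0012]))]
brick [(0.73, array([0.4532, 0.3341, 0.0027]))]
collar [(0.68, array([ 0.4901, -0.3281,  0.0012]))]
weight [(0.63, array([ 0.4571,  0.073 , -0.0005]))]
flux_jar [(0.55, array([ 0.4286, -0.0733, -0.0042]))]
amber_jar [(0.7, array([ 0.4312,  0.1955, -0.0019])), (0.18, array([ 0.4291, -0.0723,  0.0024]))]
pliers [(0.77, array([ 0.4427, -0.2014,  0.0056])), (0.35, array([ 0.6214, -0.1128,  0.0003]))]
scene cam at [1.344  0.3002 0.8713]
turntable [(0.69, array([ 0.6192, -0.1159, -0.0017]))]
vise [(0.8, array([0.6121, 0.1679, 0.0002]))]
brick [(0.92, array([0.457 , 0.331 , 0.0045]))]
collar [(0.63, array([ 0.4857, -0.3299,  0.0007]))]
weight [(0.92, array([0.4523, 0.0689, 0.0001]))]
flux_jar [(0.97, array([ 0.4252, -0.0695, -0.0017]))]
amber_jar []
pliers [(0.79, array([ 0.4405, -0.205 ,  0.0002]))]
[ 0.2289 -0.6084  0.2517] [[ 0.936   0.3521  0.    ]
 [ 0.3521 -0.936  -0.    ]
 [ 0.      0.     -1.    ]] 0.09201429602670655 0.9
```

View pics/top0.png

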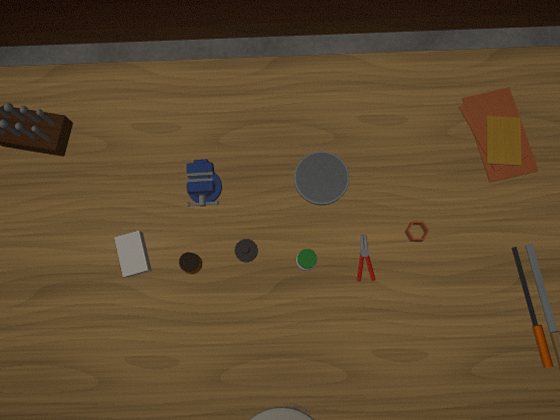

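View pics/scene0.png

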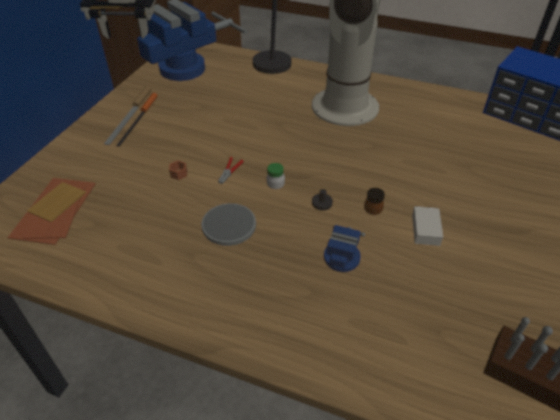

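Run:
```python
from h import *
np.set_printoptions(precision=4,suppress=True)
p=vision.grab_frame("top"); q=vision.grab_frame("scene")
for n,h in (("brick",.032),("collar",.028),("turntable",.024),("weight",.012),("flux_jar",.055),("vise",.075),("pliers",.012)):
    for nm,im in (("top",p),("scene",q)):
        t=models.trace(n,im)
        if not t: continue
        m=t[0]["pixels"].astype(np.uint8); 
        c=max(cv2.findContours(m,0,2)[0],key=cv2.contourArea)
        W=np.array([ray(im,u[0],h)[:2] for u in c])*1000
        r=cv2.minAreaRect(W.astype(np.float32)); e=cv2.minEnclosingCircle(W.astype(np.float32))
        print(n,nm,round(t[0]["conf"],2),"rect",np.round(r[0]),np.round(r[1]),round(r[2],1),"circ",np.round(e[0]),round(e[1],1))
        if n in("brick","collar"): print("  poly",cv2.approxPolyDP(W.astype(np.float32),6,True).reshape(-1,2).round().tolist())
```

```text
brick top 0.97 rect [451. 327.] [100.  67.] 12.6 circ [452. 328.] 55.4
  poly [[504.0, 315.0], [490.0, 368.0], [400.0, 345.0], [416.0, 286.0], [490.0, 303.0]]
brick scene 0.87 rect [468. 334.] [123.  66.] 13.4 circ [469. 333.] 65.6
  poly [[419.0, 300.0], [435.0, 296.0], [529.0, 315.0], [522.0, 366.0], [480.0, 371.0], [407.0, 349.0]]
collar top 0.73 rect [ 485. -324.] [53. 46.] 88.2 circ [ 484. -324.] 27.2
  poly [[508.0, -318.0], [479.0, -298.0], [462.0, -308.0], [462.0, -335.0], [486.0, -351.0], [505.0, -341.0]]
collar scene 0.85 rect [ 499. -315.] [77. 49.] 30.3 circ [ 498. -314.] 39.4
  poly [[468.0, -340.0], [485.0, -349.0], [519.0, -332.0], [533.0, -312.0], [528.0, -288.0], [497.0, -288.0], [470.0, -309.0]]
turntable top 0.82 rect [ 618. -112.] [127. 129.] 88.0 circ [ 619. -112.] 65.8
turntable scene 0.92 rect [ 626. -109.] [136. 126.] 23.3 circ [ 626. -109.] 70.3
weight top 0.94 rect [455.  68.] [51. 51.] 88.3 circ [455.  69.] 27.2
weight scene 0.87 rect [456.  75.] [55. 73.] 75.1 circ [454.  71.] 40.8
flux_jar top 0.61 rect [424. -68.] [44. 47.] 88.2 circ [425. -67.] 24.3
flux_jar scene 0.97 rect [455. -56.] [97. 43.] 21.3 circ [455. -57.] 49.7
vise scene 0.84 rect [647. 176.] [130.  76.] 6.7 circ [646. 170.] 66.9
pliers top 0.73 rect [ 429. -207.] [ 39. 107.] 86.6 circ [ 428. -202.] 54.0
pliers scene 0.66 rect [ 433. -195.] [112.  44.] 7.8 circ [ 434. -201.] 56.4
```

The top view shows the turntable at (321,178), vise (203,185), brick (131,254), collar (416,231), weight (246,250), flux jar (307,259), amber jar (190,263) and pliers (366,258). The scene view agrees with it. The network positions match both pictures, so I'll move above the flux jar.

```bash
cat >> h.py <<'E'
def plan(x,y,z,yaw):
    "yaw: world direction (deg, mod 180) of the closing line"
    s=manip.read_state();R=np.array(s["orientation"]);d=R.T@(np.array([x,y,z])-np.array(s["tool_pos"]))
    cur=np.degrees(np.arctan2(R[1,1],R[0,1])); e=(yaw-cur+90)%180-90
    tilt=np.cross(R[:,2],[0,0,-1]); r=R.T@tilt
    print("dx %.4f dy %.4f dz %.4f rx %.3f ry %.3f rz %.3f"%(*d,r[0],r[1],-np.radians(e)),"turn",round(e,1),"yaw",round(cur,1),"q7",round(s["q"][6]),"t",round(s["time"],2))
E
python3 -c "
from h import *
plan(.425,-.070,.2,0);plan(.425,-.07,.2,-69)"
```

```text
dx 0.3731 dy -0.4348 dz 0.0517 rx 0.000 ry -0.000 rz -1.211 turn 69.4 yaw -69.4 q7 -12 t 1.7
dx 0.3731 dy -0.4348 dz 0.0517 rx 0.000 ry -0.000 rz -0.007 turn 0.4 yaw -69.4 q7 -12 t 1.7
```

```bash
python3 -m inch '[{"dx":0.187,"dy":-0.217,"dz":0.02,"rz":-0.6},{"dx":0.187,"dy":-0.217,"dz":0.02,"rz":-0.6},{"dx":0.187,"dy":-0.217,"dz":0.02,"rz":-0.6},{"dx":0.187,"dy":-0.217,"dz":0.02,"rz":-0.6},{"dx":0.187,"dy":-0.217,"dz":0.02,"rz":-0.6}]'; python3 -c "
from h import *
plan(.425,-.070,.2,0)"
```

```text
dx 0.3731 dy -0.4348 dz 0.0517 rx 0.000 ry -0.000 rz -1.211 turn 69.4 yaw -69.4 q7 -12 t 1.7invalid input
```

```bash
python3 -m inch '[{"dx":0.187,"dy":-0.217,"dz":0.02,"rx":0,"ry":0,"rz":-0.6,"fingers":1},{"dx":0.187,"dy":-0.217,"dz":0.02,"rx":0,"ry":0,"rz":-0.6,"fingers":1},{"dx":0.187,"dy":-0.217,"dz":0.02,"rx":0,"ry":0,"rz":-0.6,"fingers":1},{"dx":0.187,"dy":-0.217,"dz":0.02,"rx":0,"ry":0,"rz":-0.6,"fingers":1},{"dx":0.187,"dy":-0.217,"dz":0.02,"rx":0,"ry":0,"rz":-0.6,"fingers":1}]'; python3 -c "
from h import *
plan(.425,-.070,.2,0)"
```

```text
time: 2.33
tool_pos: [0.3284, -0.3363, 0.2318]
orientation: [[0.571, 0.821, -0.0], [0.821, -0.571, -0.0], [-0.0, 0.0, -1.0]]
contact_force: [-0.2, -1.2, 0.0]
width: 0.0919
finger_force: 0.0
dx 0.2738 dy -0.0727 dz 0.0318 rx 0.000 ry 0.000 rz -0.607 turn 34.8 yaw -34.8 q7 -2 t 2.33
```

```bash
python3 -m inch '[{"dx":0.274,"dy":-0.073,"dz":0.032,"rx":0,"ry":0,"rz":-0.607,"fingers":1},{"dx":0.274,"dy":-0.073,"dz":0.032,"rx":0,"ry":0,"rz":-0.607,"fingers":1},{"dx":0.274,"dy":-0.073,"dz":0.032,"rx":0,"ry":0,"rz":-0.607,"fingers":1},{"dx":0.274,"dy":-0.073,"dz":0.032,"rx":0,"ry":0,"rz":-0.607,"fingers":1},{"dx":0.274,"dy":-0.073,"dz":0.032,"rx":0,"ry":0,"rz":-0.607,"fingers":1}]'
cat >> h.py <<'E'
def look(cam,names,name=None):
    p=vision.grab_frame(cam)
    if name: save(p,name)
    for n in names:
        print(n,[(round(d["conf"],2),w(p,d["xyz"]).round(4)) for d in models.spot_point(n,p)[:2]])
    return p
E
python3 -c "
from h import *
look('wrist',['flux_jar','turntable','vise'],'w1')
plan(.425,-.070,.041,0)"
```

```text
time: 2.95
tool_pos: [0.4257, -0.07, 0.2]
orientation: [[0.0, 1.0, 0.001], [1.0, -0.0, 0.0], [0.0, 0.001, -1.0]]
contact_force: [-0.1, -0.6, 0.2]
width: 0.0917
finger_force: 0.0
flux_jar [(0.87, array([ 0.4267, -0.0703,  0.0014]))]
turntable [(0.72, array([ 0.6229, -0.1135,  0.0022]))]
vise []
dx 0.0027 dy -0.0000 dz 0.1588 rx 0.000 ry 0.000 rz -0.002 turn 0.1 yaw -0.1 q7 -8 t 3.15
```

View pics/w1.png

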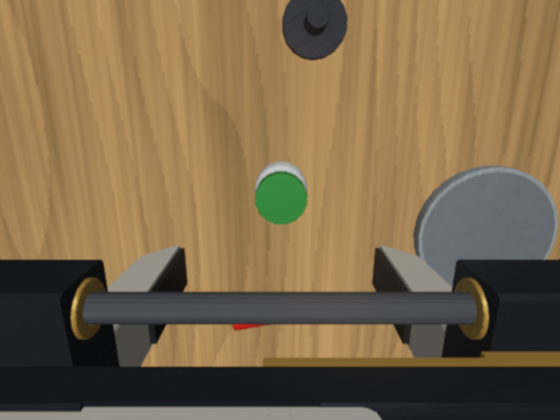

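The wrist view shows the green lid at (281,197), centred between the fingers, with the turntable at right and the weight at top. I'll go down and grip the jar.

```bash
python3 -m inch '[{"dx":0,"dy":0,"dz":0.06,"rx":0,"ry":0,"rz":0,"fingers":1},{"dx":0,"dy":0,"dz":0.11,"rx":0,"ry":0,"rz":0,"fingers":1},{"dx":0,"dy":0,"dz":0.145,"rx":0,"ry":0,"rz":0,"fingers":1},{"dx":0,"dy":0,"dz":0.159,"rx":0,"ry":0,"rz":0,"fingers":1},{"dx":0,"dy":0,"dz":0.159,"rx":0,"ry":0,"rz":0,"fingers":0.4}]' 15
python3 -m inch '[{"dx":0,"dy":0,"dz":0,"rx":0,"ry":0,"rz":0,"fingers":0.2},{"dx":0,"dy":0,"dz":0,"rx":0,"ry":0,"rz":0,"fingers":0.2},{"dx":0,"dy":0,"dz":0,"rx":0,"ry":0,"rz":0,"fingers":0.2},{"dx":0,"dy":0,"dz":0,"rx":0,"ry":0,"rz":0,"fingers":0.2}]' 15
```

```text
time: 3.78
tool_pos: [0.4246, -0.0738, 0.0406]
orientation: [[0.005, 1.0, -0.001], [1.0, -0.005, -0.0], [-0.0, -0.001, -1.0]]
contact_force: [0.1, -0.0, 0.7]
width: 0.0859
finger_force: 0.0
time: 4.28
tool_pos: [0.4254, -0.0733, 0.0412]
orientation: [[0.004, 1.0, 0.001], [1.0, -0.004, -0.0], [-0.0, 0.001, -1.0]]
contact_force: [0.7, -0.5, 3.1]
width: 0.0472
finger_force: 15.1
```

```bash
python3 -m inch '[{"dx":0,"dy":0,"dz":-0.06,"rx":0,"ry":0,"rz":0,"fingers":0.2},{"dx":0,"dy":0,"dz":-0.12,"rx":0,"ry":0,"rz":0,"fingers":0.2},{"dx":0.04,"dy":0.03,"dz":-0.16,"rx":0,"ry":0,"rz":0,"fingers":0.2},{"dx":0.07,"dy":0.08,"dz":-0.16,"rx":0,"ry":0,"rz":0,"fingers":0.2},{"dx":0.1,"dy":0.13,"dz":-0.16,"rx":0,"ry":0,"rz":0,"fingers":0.2}]'
python3 -m inch '[{"dx":0,"dy":0.06,"dz":0,"rx":0,"ry":0,"rz":0,"fingers":0.2},{"dx":0,"dy":0.06,"dz":0,"rx":0,"ry":0,"rz":0,"fingers":0.2},{"dx":0,"dy":0.06,"dz":0,"rx":0,"ry":0,"rz":0,"fingers":0.2}]'
python3 -c "
from h import *
look('wrist',['flux_jar','turntable','vise'],'w2')
look('top',['turntable','vise'])
look('scene',['turntable','vise'])
plan(.6155,.026,.041,0)"
```

```text
time: 4.9
tool_pos: [0.557, 0.0261, 0.2016]
orientation: [[0.006, 1.0, 0.002], [1.0, -0.006, -0.002], [-0.002, 0.002, -1.0]]
contact_force: [0.6, 0.3, 0.6]
width: 0.047
finger_force: 15.0
time: 5.28
tool_pos: [0.6142, 0.0265, 0.1998]
orientation: [[0.003, 1.0, -0.002], [1.0, -0.003, 0.0], [0.0, -0.002, -1.0]]
contact_force: [-0.3, 0.2, -2.4]
width: 0.047
finger_force: 15.0
flux_jar [(0.57, array([0.6152, 0.0299, 0.1617]))]
turntable []
vise [(0.93, array([0.611 , 0.1656, 0.0011]))]
turntable [(0.67, array([ 0.4306,  0.1969, -0.0021]))]
vise [(0.75, array([0.6153, 0.1666, 0.0014]))]
turntable [(0.82, array([ 0.6207, -0.1181, -0.0014])), (0.57, array([ 0.4398, -0.2069, -0.0028]))]
vise [(0.83, array([0.6134, 0.1676, 0.0014]))]
dx 0.0002 dy 0.0002 dz 0.1601 rx 0.000 ry 0.000 rz -0.004 turn 0.2 yaw -0.2 q7 -28 t 5.78
```

View pics/w2.png

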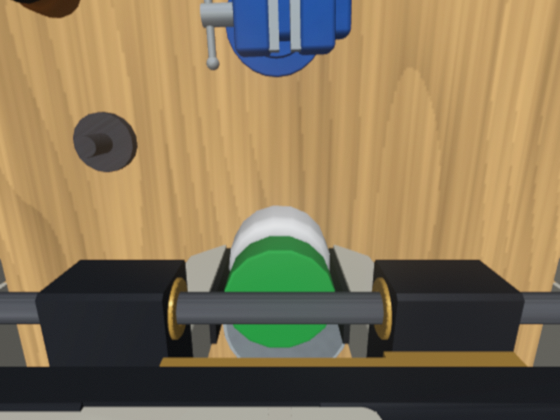

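The jar is held upright at (280,290), with the vise clear of it at top (280,30). I'll lower it.

```bash
python3 -m inch '[{"dx":0,"dy":0.001,"dz":0.06,"rx":0,"ry":0,"rz":0,"fingers":0.2},{"dx":0,"dy":0.001,"dz":0.11,"rx":0,"ry":0,"rz":0,"fingers":0.2},{"dx":0,"dy":0.001,"dz":0.14,"rx":0,"ry":0,"rz":0,"fingers":0.2},{"dx":0,"dy":0.001,"dz":0.155,"rx":0,"ry":0,"rz":0,"fingers":0.2},{"dx":0,"dy":0.001,"dz":0.159,"rx":0,"ry":0,"rz":0,"fingers":0.2}]'
python3 -m inch '[{"dx":0,"dy":0,"dz":0,"rx":0,"ry":0,"rz":0,"fingers":0.2},{"dx":0,"dy":0,"dz":0,"rx":0,"ry":0,"rz":0,"fingers":0.6},{"dx":0,"dy":0,"dz":0,"rx":0,"ry":0,"rz":0,"fingers":1},{"dx":0,"dy":0,"dz":0,"rx":0,"ry":0,"rz":0,"fingers":1}]'
```

```text
time: 6.4
tool_pos: [0.6163, 0.0263, 0.0414]
orientation: [[0.004, 1.0, -0.0], [1.0, -0.004, 0.0], [0.0, -0.0, -1.0]]
contact_force: [0.2, -0.3, 0.2]
width: 0.0468
finger_force: 15.0
time: 6.9
tool_pos: [0.6167, 0.0261, 0.0424]
orientation: [[0.004, 1.0, 0.001], [1.0, -0.004, -0.0], [-0.0, 0.001, -1.0]]
contact_force: [0.2, -0.2, 0.8]
width: 0.0704
finger_force: 0.0
```

```bash
python3 -m inch '[{"dx":0,"dy":0,"dz":-0.05,"rx":0,"ry":0,"rz":0,"fingers":1},{"dx":0,"dy":0,"dz":-0.11,"rx":0,"ry":0,"rz":0,"fingers":1},{"dx":0.03,"dy":-0.03,"dz":-0.16,"rx":0,"ry":0,"rz":0.187,"fingers":1},{"dx":0.08,"dy":-0.05,"dz":-0.17,"rx":0,"ry":0,"rz":0.37,"fingers":1},{"dx":0.13,"dy":-0.08,"dz":-0.17,"rx":0,"ry":0,"rz":0.55,"fingers":1}]'
python3 -c "
from h import *
plan(.455,.331,.2,103.5)"
```

```text
time: 7.52
tool_pos: [0.5375, 0.158, 0.214]
orientation: [[0.532, 0.846, 0.005], [0.846, -0.532, 0.001], [0.003, 0.003, -1.0]]
contact_force: [0.9, 0.9, -0.9]
width: 0.0918
finger_force: 0.0
dx 0.1025 dy -0.1620 dz 0.0138 rx 0.003 ry -0.003 rz 0.774 turn -44.3 yaw -32.2 q7 -70 t 7.53
```

```bash
python3 -m inch '[{"dx":0.1025,"dy":-0.162,"dz":0.014,"rx":0,"ry":0,"rz":0.774,"fingers":1},{"dx":0.1025,"dy":-0.162,"dz":0.014,"rx":0,"ry":0,"rz":0.774,"fingers":1},{"dx":0.1025,"dy":-0.162,"dz":0.014,"rx":0,"ry":0,"rz":0.774,"fingers":1},{"dx":0.1025,"dy":-0.162,"dz":0.014,"rx":0,"ry":0,"rz":0.774,"fingers":1},{"dx":0.1025,"dy":-0.162,"dz":0.014,"rx":0,"ry":0,"rz":0.774,"fingers":1}]'
cat >> h.py <<'E'
def mask(p,n,h):
    t=models.trace(n,p)
    if not t: return print(n,"none")
    c=max(cv2.findContours(t[0]["pixels"].astype(np.uint8),0,2)[0],key=cv2.contourArea)
    W=np.array([ray(p,u[0],h)[:2] for u in c]).astype(np.float32)*1000
    r=cv2.minAreaRect(W);e=cv2.minEnclosingCircle(W)
    print(n,round(t[0]["conf"],2),"rect",np.round(r[0],1),np.round(r[1],1),round(r[2],1),"circ",np.round(e[0],1),round(e[1],1))
    return W
E
python3 -c "
from h import *
p=look('wrist',['brick'],'w3')
W=mask(p,'brick',.032)
print(cv2.approxPolyDP(W,5,True).reshape(-1,2).round().tolist())
plan(.455,.331,.03,103.5)"
```

```text
time: 8.15
tool_pos: [0.4512, 0.3313, 0.1981]
orientation: [[0.97, 0.242, 0.0], [0.242, -0.97, 0.001], [0.0, -0.001, -1.0]]
contact_force: [0.2, -0.8, -0.7]
width: 0.092
finger_force: 0.0
brick [(0.73, array([4.528e-01, 3.295e-01, 3.000e-04]))]
brick 0.87 rect [454.7 331.2] [98.2 62.1] 14.1 circ [454.6 330.3] 55.5
[[508.0, 315.0], [491.0, 370.0], [401.0, 346.0], [416.0, 291.0]]
dx 0.0026 dy -0.0014 dz 0.1679 rx 0.000 ry -0.000 rz 0.009 turn -0.5 yaw -76.0 q7 -130 t 8.3
```

View pics/w3.png

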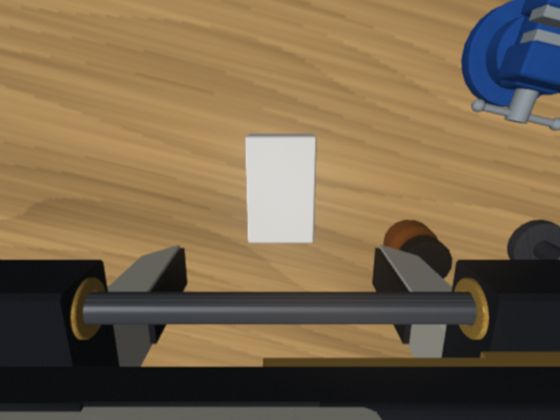

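The wrist view shows the brick squarely between the fingers, corners (246,135) to (314,242). The amber jar is clear at (425,245).

```bash
python3 -m inch '[{"dx":0.002,"dy":0,"dz":0.06,"rx":0,"ry":0,"rz":0,"fingers":1},{"dx":0.002,"dy":0,"dz":0.11,"rx":0,"ry":0,"rz":0,"fingers":1},{"dx":0.002,"dy":0,"dz":0.15,"rx":0,"ry":0,"rz":0,"fingers":1},{"dx":0.002,"dy":0,"dz":0.167,"rx":0,"ry":0,"rz":0,"fingers":1},{"dx":0.002,"dy":0,"dz":0.167,"rx":0,"ry":0,"rz":0,"fingers":0.6}]' 25
python3 -m inch '[{"dx":0,"dy":0,"dz":0,"rx":0,"ry":0,"rz":0,"fingers":0.4},{"dx":0,"dy":0,"dz":0,"rx":0,"ry":0,"rz":0,"fingers":0.4},{"dx":0,"dy":0,"dz":0,"rx":0,"ry":0,"rz":0,"fingers":0.4},{"dx":0,"dy":0,"dz":0,"rx":0,"ry":0,"rz":0,"fingers":0.4}]' 25
python3 -m inch '[{"dx":0,"dy":0,"dz":-0.05,"rx":0,"ry":0,"rz":0,"fingers":0.4},{"dx":0,"dy":0,"dz":-0.11,"rx":0,"ry":0,"rz":0,"fingers":0.4},{"dx":0,"dy":0,"dz":-0.17,"rx":0,"ry":0,"rz":0,"fingers":0.4},{"dx":0,"dy":0,"dz":-0.17,"rx":0,"ry":0,"rz":0,"fingers":0.4}]'
python3 -c "
from h import *
plan(.62,-.1135,.2,90);plan(.62,-.1135,.2,120)"
```

```text
time: 8.93
tool_pos: [0.4546, 0.3289, 0.0302]
orientation: [[0.971, 0.241, -0.001], [0.241, -0.971, -0.001], [-0.002, 0.0, -1.0]]
contact_force: [-0.4, 0.2, 0.7]
width: 0.0859
finger_force: 0.0
time: 9.43
tool_pos: [0.4558, 0.3302, 0.0322]
orientation: [[0.971, 0.241, 0.002], [0.241, -0.971, 0.001], [0.003, -0.001, -1.0]]
contact_force: [-1.0, -1.3, 7.3]
width: 0.0596
finger_force: 25.0
time: 9.93
tool_pos: [0.4574, 0.3316, 0.206]
orientation: [[0.971, 0.24, 0.009], [0.24, -0.971, 0.005], [0.01, -0.003, -1.0]]
contact_force: [0.8, -0.3, -3.3]
width: 0.0597
finger_force: 25.0
dx 0.0508 dy 0.4712 dz 0.0052 rx -0.003 ry -0.010 rz 0.243 turn -13.9 yaw -76.1 q7 -130 t 9.93
dx 0.0508 dy 0.4712 dz 0.0052 rx -0.003 ry -0.010 rz -0.281 turn 16.1 yaw -76.1 q7 -130 t 9.93
```

```bash
python3 -m inch '[{"dx":0.025,"dy":0.05,"dz":0,"rx":0,"ry":0,"rz":0,"fingers":0.4},{"dx":0.04,"dy":0.1,"dz":0,"rx":0,"ry":0,"rz":0,"fingers":0.4},{"dx":0.05,"dy":0.15,"dz":0,"rx":0,"ry":0,"rz":0,"fingers":0.4},{"dx":0.05,"dy":0.2,"dz":0,"rx":0,"ry":0,"rz":0.06,"fingers":0.4},{"dx":0.05,"dy":0.25,"dz":0,"rx":0,"ry":0,"rz":0.12,"fingers":0.4}]'
python3 -c "
from h import *
plan(.62,-.1135,.2,90)"
```

```text
time: 10.55
tool_pos: [0.5627, 0.0965, 0.1991]
orientation: [[0.993, 0.12, -0.003], [0.12, -0.993, -0.001], [-0.003, 0.0, -1.0]]
contact_force: [-0.3, -0.4, -2.5]
width: 0.0597
finger_force: 25.0
dx 0.0315 dy 0.2154 dz -0.0009 rx 0.000 ry 0.003 rz 0.121 turn -6.9 yaw -83.1 q7 -109 t 10.55
```

```bash
python3 -m inch '[{"dx":0.01,"dy":0.055,"dz":0,"rx":0,"ry":0,"rz":0.04,"fingers":0.4},{"dx":0.02,"dy":0.11,"dz":0,"rx":0,"ry":0,"rz":0.08,"fingers":0.4},{"dx":0.0315,"dy":0.165,"dz":0,"rx":0,"ry":0,"rz":0.121,"fingers":0.4},{"dx":0.0315,"dy":0.2155,"dz":0,"rx":0,"ry":0,"rz":0.121,"fingers":0.4},{"dx":0.0315,"dy":0.2155,"dz":0,"rx":0,"ry":0,"rz":0.121,"fingers":0.4}]'
python3 -c "
from h import *
p=look('wrist',['turntable','brick','flux_jar'],'w4')
mask(p,'turntable',.024)
plan(.62,-.1135,.055,90)"
```

```text
time: 11.18
tool_pos: [0.6197, -0.1191, 0.1984]
orientation: [[1.0, -0.008, -0.004], [-0.008, -1.0, -0.003], [-0.004, 0.003, -1.0]]
contact_force: [-1.1, 0.4, -2.9]
width: 0.0595
finger_force: 25.0
turntable [(0.95, array([ 0.6225, -0.1115,  0.0043]))]
brick [(0.84, array([ 0.6184, -0.1213,  0.1686]))]
flux_jar [(0.77, array([0.6156, 0.0306, 0.001 ])), (0.15, array([ 0.6208, -0.1117,  0.0036]))]
turntable 0.89 rect [ 652.2 -105.8] [ 64.6 128.3] 13.7 circ [ 622.2 -113.1] 64.1
dx -0.0006 dy 0.0045 dz 0.1451 rx -0.001 ry 0.001 rz 0.005 turn -0.3 yaw -89.7 q7 -94 t 11.43
```

View pics/w4.png

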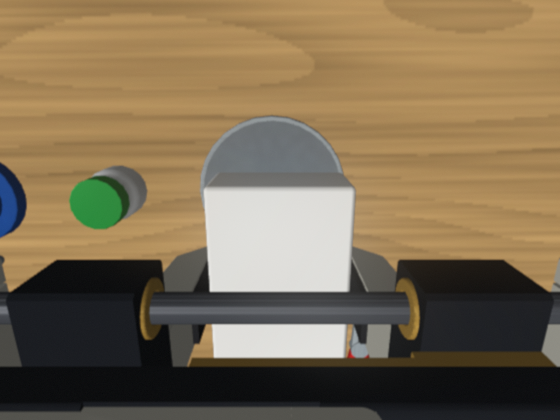

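```bash
cat >> h.py <<'E'
def avg(n=5):
    P=[]
    for i in range(n): P.append(manip.read_state()["tool_pos"]); p=vision.grab_frame("wrist")
    P=np.array(P); print("mean",P.mean(0).round(4),"std",P.std(0).round(4)); return p
E
python3 -c "
from h import *
avg(6)"
```

```text
mean [ 0.6211 -0.1097  0.2006] std [0.0002 0.0005 0.0003]
```

```bash
python3 -m inch '[{"dx":0,"dy":0.0033,"dz":0.06,"rx":0,"ry":0,"rz":0,"fingers":0.4},{"dx":0,"dy":0.0033,"dz":0.1,"rx":0,"ry":0,"rz":0,"fingers":0.4},{"dx":0,"dy":0.0033,"dz":0.125,"rx":0,"ry":0,"rz":0,"fingers":0.4},{"dx":0,"dy":0.0033,"dz":0.136,"rx":0,"ry":0,"rz":0,"fingers":0.4},{"dx":0,"dy":0.0033,"dz":0.136,"rx":0,"ry":0,"rz":0,"fingers":0.4}]'
python3 -c "
from h import *
avg(4)
print(manip.read_state()['contact_force'])"
```

```text
time: 12.35
tool_pos: [0.6211, -0.1145, 0.0645]
orientation: [[1.0, 0.002, -0.001], [0.002, -1.0, 0.0], [-0.001, -0.0, -1.0]]
contact_force: [-0.7, -0.1, -1.5]
width: 0.0595
finger_force: 25.0
mean [ 0.6219 -0.1146  0.0656] std [0.0005 0.0001 0.0007]
[ 0.26982171 -0.28657988 -2.40267938]
```

```bash
python3 -m inch '[{"dx":-0.001,"dy":-0.001,"dz":0.005,"rx":0,"ry":0,"rz":0,"fingers":0.4},{"dx":-0.001,"dy":-0.001,"dz":0.0085,"rx":0,"ry":0,"rz":0,"fingers":0.4},{"dx":-0.001,"dy":-0.001,"dz":0.0095,"rx":0,"ry":0,"rz":0,"fingers":0.4},{"dx":-0.001,"dy":-0.001,"dz":0.0095,"rx":0,"ry":0,"rz":0,"fingers":0.4}]'
```

```text
time: 13.05
tool_pos: [0.6202, -0.1136, 0.0563]
orientation: [[1.0, 0.002, -0.0], [0.002, -1.0, -0.0], [-0.0, 0.0, -1.0]]
contact_force: [-3.7, 0.7, 7.4]
width: 0.06
finger_force: 25.0
```

```bash
python3 -m inch '[{"dx":0,"dy":0,"dz":-0.0005,"rx":0,"ry":0,"rz":0,"fingers":0.7},{"dx":0,"dy":0,"dz":-0.0005,"rx":0,"ry":0,"rz":0,"fingers":1},{"dx":0,"dy":0,"dz":-0.0005,"rx":0,"ry":0,"rz":0,"fingers":1},{"dx":0,"dy":0,"dz":-0.05,"rx":0,"ry":0,"rz":0,"fingers":1},{"dx":0,"dy":0,"dz":-0.11,"rx":0,"ry":0,"rz":0,"fingers":1}]'
python3 -m inch '[{"dx":0,"dy":0,"dz":-0.05,"rx":0,"ry":0,"rz":0,"fingers":1},{"dx":-0.03,"dy":0.05,"dz":-0.05,"rx":0,"ry":0,"rz":0,"fingers":1},{"dx":-0.06,"dy":0.1,"dz":-0.05,"rx":0,"ry":0,"rz":0,"fingers":1},{"dx":-0.1,"dy":0.15,"dz":-0.05,"rx":0,"ry":0,"rz":0,"fingers":1},{"dx":-0.135,"dy":0.2,"dz":-0.05,"rx":0,"ry":0,"rz":0,"fingers":1}]'
python3 -c "
from h import *
p=look('top',['turntable','brick','flux_jar'])
W=mask(p,'brick',.056);mask(p,'turntable',.024);mask(p,'flux_jar',.055)
p=look('wrist',['collar'],'w5'); W=mask(p,'collar',.028)
if W is not None: print(cv2.approxPolyDP(W,4,True).reshape(-1,2).round().tolist())
plan(.486,-.326,.2,90)"
```

```text
time: 13.68
tool_pos: [0.619, -0.1135, 0.1647]
orientation: [[1.0, 0.002, -0.004], [0.002, -1.0, 0.001], [-0.004, -0.001, -1.0]]
contact_force: [0.4, -0.4, 1.0]
width: 0.0915
finger_force: 0.0
time: 14.3
tool_pos: [0.4843, -0.3151, 0.2153]
orientation: [[1.0, 0.002, 0.0], [0.002, -1.0, -0.0], [0.0, 0.0, -1.0]]
contact_force: [-0.0, -0.1, 0.1]
width: 0.0918
finger_force: 0.0
turntable [(0.97, array([ 0.6204, -0.1133, -0.0009])), (0.67, array([ 4.324e-01,  1.955e-01, -1.000e-04]))]
brick [(0.98, array([ 0.6166, -0.1092,  0.025 ]))]
flux_jar [(0.66, array([ 0.6209,  0.0295, -0.0015]))]
brick 0.57 rect [ 614. -112.] [103.5  61.2] 0.1 circ [ 613.2 -111.9] 56.1
turntable 0.91 rect [ 618.3 -112.5] [127.2 129.1] 88.0 circ [ 619.7 -112.2] 66.6
flux_jar 0.88 rect [609.3  28.9] [43.8 54.7] 88.5 circ [610.1  29.7] 28.2
collar [(0.81, array([ 0.4863, -0.3296, -0.0017]))]
collar 0.83 rect [ 487.3 -327.3] [52.9 44.1] 27.8 circ [ 487.6 -328. ] 26.5
[[512.0, -317.0], [492.0, -304.0], [464.0, -316.0], [463.0, -339.0], [486.0, -353.0], [510.0, -340.0]]
dx -0.0008 dy 0.0138 dz 0.0152 rx -0.000 ry -0.000 rz 0.005 turn -0.3 yaw -89.7 q7 -70 t 14.8
```

View pics/w5.png

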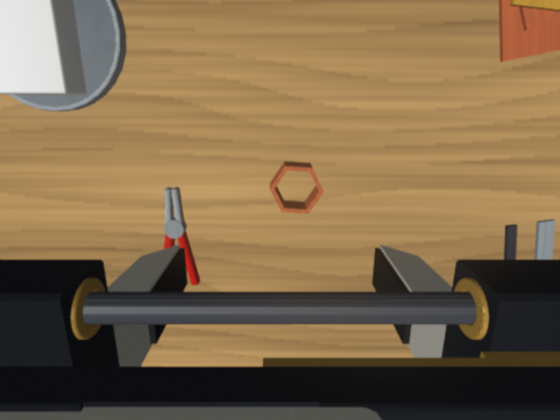

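The wrist view shows the collar at (297,187), with flats facing image top and bottom, so one flat normal lies near world x. The pliers are at left (175,230), clear of the fingers. Next I'll fit the hexagon angle.

```bash
cat >> h.py <<'E'
def hexa(W):
    best=[]
    for a in np.arange(0,60,.5):
        s=0;C=[]
        for k in range(3):
            t=np.radians(a+60*k);n=np.array([np.cos(t),np.sin(t)]);v=W@n;s+=v.max()-v.min();C.append((n,(v.max()+v.min())/2))
        c=np.linalg.lstsq(np.array([x[0] for x in C]),np.array([x[1] for x in C]),rcond=None)[0]
        best.append((s/3,a,c))
    b=min(best,key=lambda x:x[0]);print("hex across flats %.1f angle %.1f centre"%b[:2],b[2].round(1))
E
python3 -c "
from h import *
p=avg(4)
hexa(mask(p,'collar',.028))
p=vision.grab_frame('top');hexa(mask(p,'collar',.028))
plan(.487,-.328,.2,118)"
```

```text
mean [ 0.4864 -0.3126  0.2152] std [0.0002 0.0003 0.    ]
collar noneTraceback (most recent call last):
  File "<string>", line 4, in <module>
    hexa(mask(p,'collar',.028))
    ~~~~^^^^^^^^^^^^^^^^^^^^^^^
  File "h.py", line 40, in hexa
    t=np.radians(a+60*k);n=np.array([np.cos(t),np.sin(t)]);v=W@n;s+=v.max()-v.min();C.append((n,(v.max()+v.min())/2))
                                                             ~^~
ValueError: matmul: Input operand 0 does not have enough dimensions (has 0, gufunc core with signature (n?,k),(k,m?)->(n?,m?) requires 1)
```

Go above it, turned to 118°, and remeasure there.

```bash
python3 -m inch '[{"dx":0.0005,"dy":0.015,"dz":0.04,"rx":0,"ry":0,"rz":-0.16,"fingers":1},{"dx":0.0005,"dy":0.015,"dz":0.065,"rx":0,"ry":0,"rz":-0.32,"fingers":1},{"dx":0.0005,"dy":0.015,"dz":0.065,"rx":0,"ry":0,"rz":-0.48,"fingers":1},{"dx":0.0005,"dy":0.015,"dz":0.065,"rx":0,"ry":0,"rz":-0.48,"fingers":1}]'
python3 -c "
from h import *
for i in range(3):
    p=avg(2)
    W=mask(p,'collar',.028)
    if W is not None: hexa(W)
plan(.487,-.328,.03,118)"
```

```text
time: 15.55
tool_pos: [0.486, -0.3287, 0.1498]
orientation: [[0.887, 0.462, -0.0], [0.462, -0.887, 0.001], [0.0, -0.001, -1.0]]
contact_force: [0.4, -0.3, -0.2]
width: 0.0916
finger_force: 0.0
mean [ 0.4862 -0.3288  0.15  ] std [0.0001 0.0001 0.0002]
collar 0.94 rect [ 488.  -327.4] [53.3 43.6] 26.0 circ [ 487.8 -327.1] 26.7
hex across flats 46.8 angle 56.0 centre [ 488.1 -327.4]
mean [ 0.4865 -0.329   0.1507] std [0. 0. 0.]
collar 0.88 rect [ 488.  -327.7] [53.4 43.4] 26.0 circ [ 487.7 -327.1] 26.7
hex across flats 47.0 angle 56.5 centre [ 488.2 -327.5]
mean [ 0.4864 -0.3289  0.1507] std [0. 0. 0.]
collar 0.63 rect [ 487.8 -327.3] [54.9 44.5] 28.8 circ [ 488.  -327.7] 27.5
hex across flats 47.7 angle 56.5 centre [ 488.  -327.2]
dx 0.0010 dy -0.0005 dz 0.1205 rx 0.001 ry -0.000 rz -0.007 turn 0.4 yaw -62.4 q7 -46 t 16.0
```

```bash
python3 -m inch '[{"dx":0.002,"dy":-0.0005,"dz":0.05,"rx":0,"ry":0,"rz":0.01,"fingers":1},{"dx":0.002,"dy":-0.0005,"dz":0.09,"rx":0,"ry":0,"rz":0.01,"fingers":1},{"dx":0.002,"dy":-0.0005,"dz":0.115,"rx":0,"ry":0,"rz":0.01,"fingers":1},{"dx":0.002,"dy":-0.0005,"dz":0.121,"rx":0,"ry":0,"rz":0.01,"fingers":1},{"dx":0.002,"dy":-0.0005,"dz":0.121,"rx":0,"ry":0,"rz":0.01,"fingers":0.6}]' 15
python3 -m inch '[{"dx":0,"dy":0,"dz":0,"rx":0,"ry":0,"rz":0,"fingers":0.3},{"dx":0,"dy":0,"dz":0,"rx":0,"ry":0,"rz":0,"fingers":0.3},{"dx":0,"dy":0,"dz":0,"rx":0,"ry":0,"rz":0,"fingers":0.3},{"dx":0,"dy":0,"dz":0,"rx":0,"ry":0,"rz":0,"fingers":0.3},{"dx":0,"dy":0,"dz":0,"rx":0,"ry":0,"rz":0,"fingers":0.3}]' 15
python3 -m inch '[{"dx":0,"dy":0,"dz":-0.05,"rx":0,"ry":0,"rz":0,"fingers":0.3},{"dx":0,"dy":0,"dz":-0.11,"rx":0,"ry":0,"rz":0,"fingers":0.3},{"dx":0,"dy":0,"dz":-0.17,"rx":0,"ry":0,"rz":0,"fingers":0.3},{"dx":0,"dy":0,"dz":-0.17,"rx":0,"ry":0,"rz":0,"fingers":0.3}]'
python3 -c "
from h import *
plan(.62,-.1135,.2,90)"
```

```text
time: 16.62
tool_pos: [0.488, -0.3275, 0.0295]
orientation: [[0.891, 0.454, 0.0], [0.454, -0.891, -0.0], [0.0, 0.0, -1.0]]
contact_force: [0.9, -1.0, 0.2]
width: 0.0854
finger_force: 0.0
time: 17.25
tool_pos: [0.4878, -0.3276, 0.0295]
orientation: [[0.891, 0.455, 0.0], [0.455, -0.891, -0.0], [-0.0, 0.0, -1.0]]
contact_force: [-0.1, -0.0, 2.2]
width: 0.0435
finger_force: 15.0
time: 17.75
tool_pos: [0.491, -0.329, 0.2047]
orientation: [[0.891, 0.454, 0.008], [0.455, -0.891, -0.006], [0.005, 0.009, -1.0]]
contact_force: [0.6, 0.4, -1.2]
width: 0.0438
finger_force: 15.0
dx 0.2129 dy -0.1334 dz 0.0045 rx 0.009 ry -0.005 rz 0.472 turn -27.0 yaw -63.0 q7 -45 t 17.75
```

```bash
python3 -m inch '[{"dx":0.036,"dy":-0.042,"dz":0,"rx":0,"ry":0,"rz":0.12,"fingers":0.3},{"dx":0.072,"dy":-0.084,"dz":0,"rx":0,"ry":0,"rz":0.24,"fingers":0.3},{"dx":0.108,"dy":-0.126,"dz":0,"rx":0,"ry":0,"rz":0.36,"fingers":0.3},{"dx":0.142,"dy":-0.168,"dz":0,"rx":0,"ry":0,"rz":0.472,"fingers":0.3},{"dx":0.142,"dy":-0.168,"dz":0,"rx":0,"ry":0,"rz":0.472,"fingers":0.3}]'
python3 -c "
from h import *
avg(3)
p=look('wrist',['brick','turntable'],'w6')
W=mask(p,'brick',.056)
print(cv2.approxPolyDP(W,4,True).reshape(-1,2).round().tolist())
W=mask(p,'turntable',.024)
p=vision.grab_frame('scene'); mask(p,'brick',.056)
plan(.62,-.1135,.2,90)"
```

```text
time: 18.38
tool_pos: [0.538, -0.1065, 0.1983]
orientation: [[1.0, 0.009, -0.001], [0.009, -1.0, 0.003], [-0.001, -0.003, -1.0]]
contact_force: [1.0, -1.0, -1.3]
width: 0.0439
finger_force: 15.0
mean [ 0.5375 -0.1098  0.1982] std [0.0004 0.0025 0.0001]
brick [(0.78, array([ 0.6171, -0.1164,  0.0223]))]
turntable []
brick 0.73 rect [ 618.  -114.3] [95.4 59.9] 0.6 circ [ 617.6 -115. ] 54.8
[[665.0, -141.0], [663.0, -86.0], [571.0, -86.0], [571.0, -144.0]]
turntable 0.62 rect [ 626.  -113.7] [118.4 129.1] 0.7 circ [ 620.2 -113.7] 64.9
brick 0.81 rect [ 628.8 -106.2] [122.4  72.9] 0.7 circ [ 630.9 -106.7] 68.0
dx 0.0824 dy -0.0009 dz -0.0009 rx 0.000 ry 0.000 rz -0.002 turn 0.1 yaw -90.1 q7 -93 t 18.88
```

View pics/w6.png

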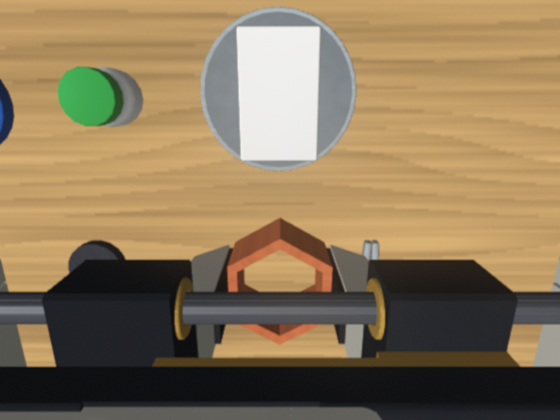

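The wrist view shows the brick (238–320, 28–160) centred on the disc (279,90), and the collar held straight with its corners fore and aft.

```bash
python3 -m inch '[{"dx":0.04,"dy":-0.0005,"dz":0.01,"rx":0,"ry":0,"rz":0,"fingers":0.3},{"dx":0.081,"dy":-0.0005,"dz":0.03,"rx":0,"ry":0,"rz":0,"fingers":0.3},{"dx":0.081,"dy":-0.0005,"dz":0.07,"rx":0,"ry":0,"rz":0,"fingers":0.3},{"dx":0.081,"dy":-0.0005,"dz":0.1,"rx":0,"ry":0,"rz":0,"fingers":0.3},{"dx":0.081,"dy":-0.0005,"dz":0.1,"rx":0,"ry":0,"rz":0,"fingers":0.3}]'
python3 -c "
from h import *
avg(4)
plan(.6185,-.1142,.0865,90)"
```

```text
time: 19.5
tool_pos: [0.6164, -0.113, 0.0964]
orientation: [[1.0, -0.001, -0.006], [-0.001, -1.0, 0.001], [-0.006, -0.001, -1.0]]
contact_force: [0.2, -1.4, -0.0]
width: 0.0438
finger_force: 15.0
mean [ 0.6184 -0.113   0.0989] std [0.0013 0.     0.0016]
dx -0.0017 dy 0.0011 dz 0.0146 rx 0.000 ry -0.003 rz -0.000 turn 0.0 yaw -90.0 q7 -98 t 19.7
```

```bash
python3 -m inch '[{"dx":-0.001,"dy":0.001,"dz":0.006,"rx":0,"ry":0,"rz":0,"fingers":0.3},{"dx":-0.001,"dy":0.001,"dz":0.01,"rx":0,"ry":0,"rz":0,"fingers":0.3},{"dx":-0.001,"dy":0.001,"dz":0.013,"rx":0,"ry":0,"rz":0,"fingers":0.3},{"dx":-0.001,"dy":0.001,"dz":0.0145,"rx":0,"ry":0,"rz":0,"fingers":0.3},{"dx":-0.001,"dy":0.001,"dz":0.0145,"rx":0,"ry":0,"rz":0,"fingers":0.3}]'
```

```text
time: 20.32
tool_pos: [0.6177, -0.1139, 0.0857]
orientation: [[1.0, -0.0, -0.0], [-0.0, -1.0, -0.001], [-0.0, 0.001, -1.0]]
contact_force: [-2.5, 1.0, 8.5]
width: 0.0438
finger_force: 15.0
```

Contact; release, lift, and head for the weight.

```bash
python3 -m inch '[{"dx":0,"dy":0,"dz":-0.0003,"rx":0,"ry":0,"rz":0,"fingers":0.6},{"dx":0,"dy":0,"dz":-0.0003,"rx":0,"ry":0,"rz":0,"fingers":0.9},{"dx":0,"dy":0,"dz":-0.0003,"rx":0,"ry":0,"rz":0,"fingers":0.9},{"dx":0,"dy":0,"dz":-0.05,"rx":0,"ry":0,"rz":0,"fingers":1},{"dx":0,"dy":0,"dz":-0.11,"rx":0,"ry":0,"rz":0,"fingers":1}]'
python3 -m inch '[{"dx":-0.03,"dy":-0.04,"dz":0,"rx":0,"ry":0,"rz":0,"fingers":0.6},{"dx":-0.07,"dy":-0.08,"dz":0,"rx":0,"ry":0,"rz":0,"fingers":0.6},{"dx":-0.11,"dy":-0.12,"dz":0,"rx":0,"ry":0,"rz":0,"fingers":0.6},{"dx":-0.15,"dy":-0.16,"dz":0,"rx":0,"ry":0,"rz":0,"fingers":0.6},{"dx":-0.164,"dy":-0.184,"dz":0,"rx":0,"ry":0,"rz":0,"fingers":0.6}]'
python3 -c "
from h import *
avg(3)
p=look('wrist',['weight'],'w7'); mask(p,'weight',.012)
p=look('top',['collar']); hexa(mask(p,'collar',.084)); save(p,'top1')
plan(.455,.070,.040,90)"
```

```text
time: 20.95
tool_pos: [0.6166, -0.1136, 0.1942]
orientation: [[1.0, -0.0, -0.004], [-0.0, -1.0, 0.001], [-0.004, -0.001, -1.0]]
contact_force: [1.3, -0.7, 0.8]
width: 0.0888
finger_force: 0.0
time: 21.58
tool_pos: [0.4512, 0.072, 0.1947]
orientation: [[1.0, 0.003, -0.001], [0.003, -1.0, -0.001], [-0.001, 0.001, -1.0]]
contact_force: [0.0, 0.2, 0.0]
width: 0.0553
finger_force: 0.0
mean [0.4512 0.0734 0.1949] std [0.0007 0.0012 0.0001]
weight [(0.73, array([ 0.4551,  0.0725, -0.0015]))]
weight 0.71 rect [456.   68.5] [53.6 53.3] 0.1 circ [455.9  68.4] 27.3
collar [(0.72, array([ 0.6173, -0.1157,  0.0588])), (0.7, array([ 0.6155, -0.1121,  0.0259]))]
collar 0.53 rect [ 612.8 -112.7] [44.7 53.4] 87.6 circ [ 613.  -112.3] 26.9
hex across flats 48.8 angle 27.5 centre [ 613.2 -112.6]
dx 0.0006 dy -0.0007 dz 0.1546 rx -0.000 ry 0.000 rz -0.002 turn 0.1 yaw -90.1 q7 -112 t 22.02
```

View pics/w7.png

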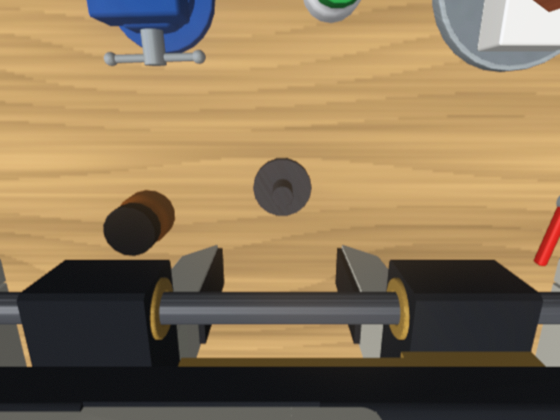

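The wrist view shows the weight at (282,187), its knob centred between the fingers. The amber jar at (140,222) is clear.

```bash
python3 -m inch '[{"dx":0.0015,"dy":0,"dz":0.05,"rx":0,"ry":0,"rz":0,"fingers":0.6},{"dx":0.0015,"dy":0,"dz":0.1,"rx":0,"ry":0,"rz":0,"fingers":0.6},{"dx":0.0015,"dy":0,"dz":0.135,"rx":0,"ry":0,"rz":0,"fingers":0.6},{"dx":0.0015,"dy":0,"dz":0.1525,"rx":0,"ry":0,"rz":0,"fingers":0.6},{"dx":0.0015,"dy":0,"dz":0.1525,"rx":0,"ry":0,"rz":0,"fingers":0.6}]' 25
python3 -m inch '[{"dx":0,"dy":0,"dz":0,"rx":0,"ry":0,"rz":0,"fingers":0.1},{"dx":0,"dy":0,"dz":0,"rx":0,"ry":0,"rz":0,"fingers":0.1},{"dx":0,"dy":0,"dz":0,"rx":0,"ry":0,"rz":0,"fingers":0.1},{"dx":0,"dy":0,"dz":0,"rx":0,"ry":0,"rz":0,"fingers":0.1},{"dx":0,"dy":0,"dz":0,"rx":0,"ry":0,"rz":0,"fingers":0.1}]' 25
```

```text
time: 22.65
tool_pos: [0.4549, 0.0701, 0.0415]
orientation: [[1.0, -0.0, -0.002], [-0.0, -1.0, -0.0], [-0.002, 0.0, -1.0]]
contact_force: [-0.5, -0.5, 0.7]
width: 0.0554
finger_force: 0.0
time: 23.28
tool_pos: [0.4556, 0.07, 0.0426]
orientation: [[1.0, -0.0, 0.001], [-0.0, -1.0, -0.0], [0.001, 0.0, -1.0]]
contact_force: [-0.2, -0.7, 5.5]
width: 0.0169
finger_force: 25.0
```

```bash
python3 -m inch '[{"dx":0,"dy":0,"dz":-0.05,"rx":0,"ry":0,"rz":0,"fingers":0.1},{"dx":0,"dy":0,"dz":-0.11,"rx":0,"ry":0,"rz":0,"fingers":0.1},{"dx":0,"dy":0.02,"dz":-0.165,"rx":0,"ry":0,"rz":0,"fingers":0.1},{"dx":0.03,"dy":0.06,"dz":-0.18,"rx":0,"ry":0,"rz":0,"fingers":0.1},{"dx":0.05,"dy":0.11,"dz":-0.18,"rx":0,"ry":0,"rz":0,"fingers":0.1}]'
python3 -m inch '[{"dx":0.015,"dy":0.04,"dz":0,"rx":0,"ry":0,"rz":0,"fingers":0.1},{"dx":0.03,"dy":0.074,"dz":0,"rx":0,"ry":0,"rz":0,"fingers":0.1},{"dx":0.03,"dy":0.074,"dz":0,"rx":0,"ry":0,"rz":0,"fingers":0.1},{"dx":0.03,"dy":0.074,"dz":0,"rx":0,"ry":0,"rz":0,"fingers":0.1}]'
python3 -c "
from h import *
avg(4)
p=look('wrist',['brick','collar'],'w8')
W=mask(p,'collar',.084)
if W is not None: hexa(W)
W=mask(p,'brick',.056);W=mask(p,'turntable',.024)
plan(.6185,-.1142,.14,90)"
```

```text
time: 23.9
tool_pos: [0.5074, -0.0401, 0.2244]
orientation: [[1.0, 0.002, 0.005], [0.002, -1.0, -0.001], [0.005, 0.001, -1.0]]
contact_force: [0.7, 0.4, -3.5]
width: 0.0169
finger_force: 25.0
time: 24.4
tool_pos: [0.5345, -0.113, 0.2214]
orientation: [[1.0, 0.0, -0.002], [0.0, -1.0, 0.001], [-0.002, -0.001, -1.0]]
contact_force: [-0.4, 0.4, -3.0]
width: 0.0164
finger_force: 25.0
mean [ 0.5347 -0.1125  0.2218] std [0.0001 0.0003 0.0002]
brick [(0.82, array([ 0.6158, -0.1136,  0.025 ]))]
collar []
collar 0.96 rect [ 615.8 -114.3] [48.9 45.2] 0.1 circ [ 615.7 -114.1] 25.4
hex across flats 45.0 angle 30.0 centre [ 615.9 -114.3]
brick 0.6 rect [ 617.7 -114.1] [59.6 95.1] 90.0 circ [ 617.5 -114.4] 54.6
turntable 0.87 rect [ 620.2 -113.6] [128.1 128.3] 82.5 circ [ 620.  -113.4] 64.8
dx 0.0832 dy 0.0007 dz 0.0823 rx 0.000 ry -0.000 rz 0.000 turn -0.0 yaw -90.0 q7 -92 t 24.9
```

View pics/w8.png

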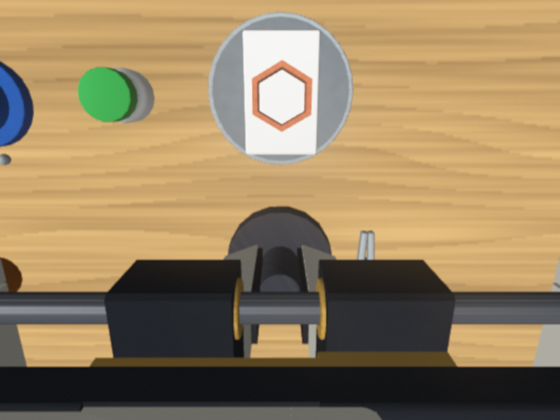

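The view shows the collar at (282,96), centred on the brick, and the weight held level with its knob up.

```bash
python3 -m inch '[{"dx":0.04,"dy":0.0012,"dz":0.01,"rx":0,"ry":0,"rz":0,"fingers":0.1},{"dx":0.082,"dy":0.0012,"dz":0.03,"rx":0,"ry":0,"rz":0,"fingers":0.1},{"dx":0.082,"dy":0.0012,"dz":0.06,"rx":0,"ry":0,"rz":0,"fingers":0.1},{"dx":0.082,"dy":0.0012,"dz":0.08,"rx":0,"ry":0,"rz":0,"fingers":0.1},{"dx":0.082,"dy":0.0012,"dz":0.08,"rx":0,"ry":0,"rz":0,"fingers":0.1}]'
python3 -c "
from h import *
avg(4)
p=vision.grab_frame('scene');save(p,'s2')
u=proj(p,[.617,-.114,.08]).astype(int);c=p['image'][u[1]-60:u[1]+60,u[0]-80:u[0]+80]
cv2.imwrite('pics/s2c.png',cv2.resize(c[...,::-1],None,fx=4,fy=4))
plan(.617,-.114,.127,90)"
```

```text
time: 25.52
tool_pos: [0.6154, -0.115, 0.1403]
orientation: [[1.0, -0.0, -0.004], [-0.0, -1.0, 0.001], [-0.004, -0.001, -1.0]]
contact_force: [-0.2, 0.2, -1.9]
width: 0.0168
finger_force: 25.0
mean [ 0.6168 -0.1151  0.1422] std [0.001  0.0001 0.0013]
dx -0.0012 dy -0.0013 dz 0.0168 rx 0.001 ry -0.003 rz -0.000 turn 0.0 yaw -90.0 q7 -97 t 25.77
```

View pics/s2c.png

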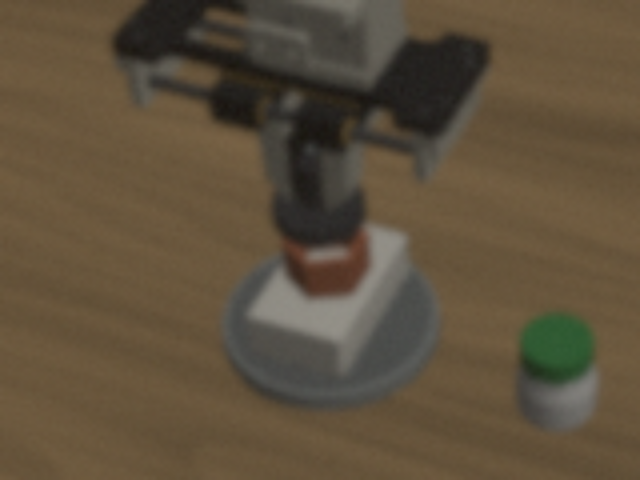

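The weight hangs directly over the collar, at crop pixel (320,215). I'll lower it.

```bash
python3 -m inch '[{"dx":-0.001,"dy":-0.001,"dz":0.006,"rx":0,"ry":0,"rz":0,"fingers":0.1},{"dx":-0.001,"dy":-0.001,"dz":0.011,"rx":0,"ry":0,"rz":0,"fingers":0.1},{"dx":-0.001,"dy":-0.001,"dz":0.014,"rx":0,"ry":0,"rz":0,"fingers":0.1},{"dx":-0.001,"dy":-0.001,"dz":0.016,"rx":0,"ry":0,"rz":0,"fingers":0.1},{"dx":-0.001,"dy":-0.001,"dz":0.0168,"rx":0,"ry":0,"rz":0,"fingers":0.1}]'
python3 -m inch '[{"dx":0,"dy":0,"dz":0,"rx":0,"ry":0,"rz":0,"fingers":0.1},{"dx":0,"dy":0,"dz":0,"rx":0,"ry":0,"rz":0,"fingers":0.1}]'
```

```text
time: 26.4
tool_pos: [0.6164, -0.114, 0.1269]
orientation: [[1.0, -0.0, -0.0], [-0.0, -1.0, -0.001], [-0.0, 0.001, -1.0]]
contact_force: [-5.6, 0.5, 12.3]
width: 0.0167
finger_force: 25.0
time: 26.65
tool_pos: [0.6163, -0.114, 0.1269]
orientation: [[1.0, -0.0, -0.0], [-0.0, -1.0, -0.001], [-0.0, 0.001, -1.0]]
contact_force: [-4.3, -0.1, 8.3]
width: 0.0167
finger_force: 25.0
```

Seated on the collar (8 N). I'll release, lift and check.

```bash
python3 -m inch '[{"dx":0,"dy":0,"dz":-0.0003,"rx":0,"ry":0,"rz":0,"fingers":0.3},{"dx":0,"dy":0,"dz":-0.0003,"rx":0,"ry":0,"rz":0,"fingers":0.6},{"dx":0,"dy":0,"dz":-0.0003,"rx":0,"ry":0,"rz":0,"fingers":0.6},{"dx":0,"dy":0,"dz":-0.05,"rx":0,"ry":0,"rz":0,"fingers":0.6},{"dx":0,"dy":0,"dz":-0.11,"rx":0,"ry":0,"rz":0,"fingers":0.6}]'
python3 -m inch '[{"dx":-0.05,"dy":0,"dz":0,"rx":0,"ry":0,"rz":0,"fingers":0.6},{"dx":-0.1,"dy":0,"dz":0,"rx":0,"ry":0,"rz":0,"fingers":0.6},{"dx":-0.1,"dy":0,"dz":0,"rx":0,"ry":0,"rz":0,"fingers":0.6},{"dx":-0.1,"dy":0,"dz":0,"rx":0,"ry":0,"rz":0,"fingers":0.6}]'
python3 -c "
from h import *
p=avg(4);save(p,'w9')
mask(p,'weight',.096);mask(p,'brick',.056);mask(p,'turntable',.024);mask(p,'flux_jar',.055)
p=vision.grab_frame('scene')
u=proj(p,[.617,-.04,.05]).astype(int);c=p['image'][u[1]-75:u[1]+75,u[0]-80:u[0]+120]
cv2.imwrite('pics/s3.png',cv2.resize(c[...,::-1],None,fx=4,fy=4))
look('scene',['vise','flux_jar','turntable','weight','pliers','amber_jar']);look('top',['vise','flux_jar','turntable','weight','pliers','amber_jar'])"
```

```text
time: 27.28
tool_pos: [0.6152, -0.1139, 0.235]
orientation: [[1.0, -0.0, -0.003], [-0.0, -1.0, 0.001], [-0.003, -0.001, -1.0]]
contact_force: [1.1, -0.8, 0.5]
width: 0.0544
finger_force: 0.0
time: 27.78
tool_pos: [0.5171, -0.1143, 0.236]
orientation: [[1.0, -0.001, 0.002], [-0.001, -1.0, -0.0], [0.002, 0.0, -1.0]]
contact_force: [0.5, -0.7, 0.1]
width: 0.0552
finger_force: 0.0
mean [ 0.5176 -0.114   0.2358] std [0.0002 0.0002 0.0001]
weight 0.71 rect [ 614.8 -114.3] [52.9 52.2] 90.0 circ [ 615.  -114.5] 26.9
brick 0.96 rect [ 648.6 -114.1] [35.9 60.6] 1.7 circ [ 647.6 -113.9] 34.1
turntable 0.92 rect [ 618.1 -114. ] [127.8 123.5] 90.0 circ [ 620.3 -113.6] 64.7
flux_jar 0.64 rect [615.8  19.8] [60.5 43.6] 83.3 circ [616.   19.6] 30.5
vise [(0.81, array([0.6134, 0.1674, 0.0007]))]
flux_jar [(0.83, array([0.6142, 0.0328, 0.001 ]))]
turntable [(0.81, array([ 0.6186, -0.1144, -0.0018])), (0.32, array([ 0.6129, -0.1157,  0.0566]))]
weight [(0.76, array([ 0.6145, -0.1132,  0.0841]))]
pliers [(0.67, array([ 0.4387, -0.2047, -0.0014]))]
amber_jar [(0.89, array([0.427 , 0.192 , 0.0027]))]
vise [(0.84, array([6.097e-01, 1.653e-01, 4.000e-04]))]
flux_jar [(0.74, array([6.207e-01, 3.010e-02, 1.000e-04]))]
turntable []
weight []
pliers []
amber_jar [(0.81, array([ 0.4282,  0.1951, -0.0015]))]
```

View pics/s3.png

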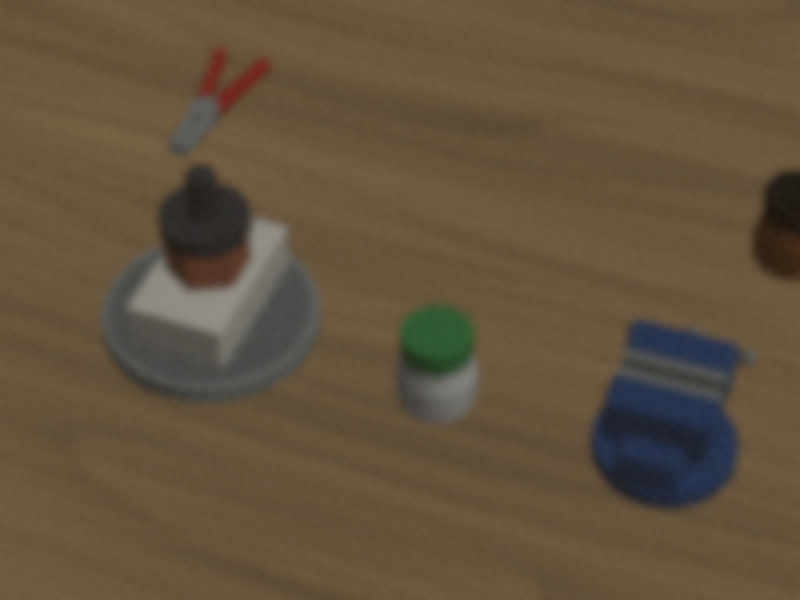

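View pics/w9.png

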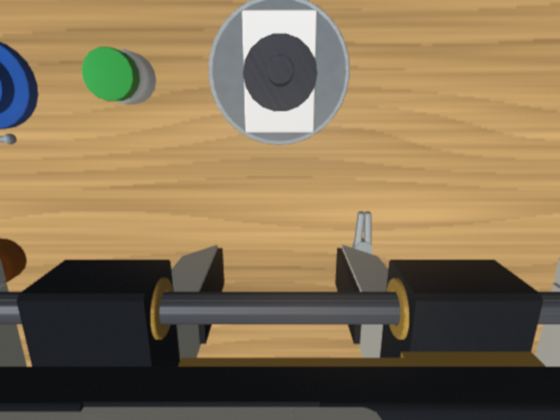

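The final views show the weight knob-up and centred on the collar and brick (wrist pixel (280,71)), on a centred disc. The flux jar stands upright between the turntable and the vise, within about 4 mm of midway. The pliers and amber jar haven't moved, so I'll hand it in.

```bash
python3 -c "
from h import *
print(job.sign_off())"
```

```text
the job is handed in; nothing more can be done
None
```

The job is handed in: brick, collar and weight are stacked centred on the turntable with the knob up, the flux jar stands within about 4 mm of midway to the vise, and the amber jar and pliers are where they were.

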